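Close the preheater shield and lock it

TASK

Slide the preheater's clear shield away from you along its sticky track until both of its ends are fully home against the end stops, nudging it only by the metal end shoes or their posts (a little at one end, then the other, or it racks and jams), without forcing it and without touching the clear pane. Then take the lock bar from under the riser by its free end, put it down in the open, take it again by the grip block at its middle and lay it, grip block up, down in the two keepers behind the shield's posts; let go, and leave the bottle and the jar beside the preheater where they are.

Things in the scene. Friction and masses are not known exactly. Their poses are not given: they have to be found in the camera images.
- heater: Fixed grey board preheater, a box 260 (x) by 280 (y) by 45 mm high; origin at the centre of its underside, on the bench. Its +x is the shield's closing direction (away from the robot), +y its left, +z up: the 'heater frame'. Its top is the deck, z = 45 mm. Stops in the track halt the shield when both posts stand at heater x = 50 mm.
- slot (a point): Point midway between the two keepers (no part there), level with their floors: heater frame x = 25, y = 0, z = 63 mm. The middle of the lock bar's underside belongs here, the bar along heater y. Its axes are the heater's.
- keeper_left (a point): Middle of the floor of the left keeper, heater frame (25, 118, 63) mm: a pocket on top of the left rail, open at the top and towards the middle, 26 mm wide (heater x = 12 to 38 mm), from y = 104 mm to an end wall at y = 132 mm; its walls are 6 mm thick and 22 mm high (tops 85 mm above the bench).
- keeper_right (a point): Middle of the floor of the right keeper, heater frame (25, -118, 63) mm: the mirror image of the left one.
- rail_left (a point): Top inner edge of the left rail at its mid length, heater frame (0, 104, 63) mm. The rail runs along heater x from -120 to 120 mm. Its 8 mm thick lip overhangs the shield's shoe (lip underside 10 mm above the deck); the wall under it is at y = 112.5 mm, which leaves the shield about 5 mm of sideways play in all.
- rail_right (a point): The same point of the right rail, heater frame (0, -104, 63) mm; mirror image of the left.
- shield: Sliding shield, 220 mm across, 0.4 to 0.65 kg, drags with 2 to 5 N; origin at the middle of its underside, on the deck; axes as the heater's when square. Starts at heater x = -45 to -20 mm. At each end an aluminium shoe 60 (x) by 45 (y) by 8 mm (|y| = 65 to 110) with a post. Pushed at one end only, that end runs some 20 mm ahead, then jams hard; pushing the other end frees it.
- pane: The clear pane between the shoes, carried by the shield: 100 (x, from -30 to 70 mm of the shield) by 130 (y) by 4 mm, its top 6 mm above the deck; origin at the shield's centre line, 4 mm above its underside. Keep the fingers off it.
- post_left (a point): Foot of the left (+y) post of the shield, on its axis, 53 mm above the bench; shield frame (0, 80, 8) mm. An upright steel post 16 mm in diameter and 35 mm tall; it or its shoe's near face may be pushed. Home is heater x = 50 mm.
- post_right (a point): Foot of the right (-y) post, mirror image of the left: shield frame (0, -80, 8) mm. Home is heater x = 50 mm.
- riser: Fixed white riser with a grey bench supply on it; origin at the centre of its underside on the bench. Its shelf covers own x = -90 to 110, y = -65 to 65 mm, underside 55 mm above the bench; the supply's top is 127 mm up. Panels close the back (+x) and left (+y); front (-x) and right (-y) are open, so the bar can be dragged out sideways along -y.
- bar: Loose aluminium lock bar lying on the bench, 250 (own x) by 18 (y) by 12 mm, 0.15 to 0.23 kg; origin at the centre of its underside. On its middle stands a grip block 50 (x) by 12 (y) by 24 mm, from 12 to 36 mm above the underside. At the start it lies under the riser, with only its near (-x) end sticking out, by about 70 mm.
- bar_end (a point): Middle of the near (-x) end face of the bar, 125 mm from its centre, 6 mm above its underside.
- flux: Bystander: white bottle, 40 mm in diameter, 100 mm tall; origin at the centre of its underside.
- jar: Bystander: amber jar, 56 mm in diameter, 60 mm tall; origin at the centre of its underside.

How it is judged:
By the outcome, as a careful person would: the job done as asked, in the order asked, and still so for the second after the job is handed in, with the robot touching nothing.
It also fails if it takes over 72 s, if anything falls off the work surface, if the arm or the gripper's body presses on something with over 40 N, if the wrist force passes 120 N, or if a joint passes its speed limit or range.

ROBOT

A 7-joint arm with a two-finger parallel gripper is mounted at the origin on the work surface. World frame = base frame: x ahead of the robot, y to its left, z up, the work surface at z = 0. Lengths are in m, angles in rad, forces in N, time in s.
With the tool pointing down it reaches from about 0.4 to 0.85 m from the base axis. Payload 10.4 kg.
Tool frame: the origin (TCP) lies on the centre line of the jaws, within the pads' length; the fingertips stand 22 mm ahead of it and the grasp point (between the pads) lies 3 mm ahead of it (robot.nose_length is the distance from the TCP to the fingertips, in m); z points along the fingers, y is the line along which they close (so a half turn about z gives the same grasp; the last joint's range is limited). The gripper opens to 87 mm and grips with 3 to 60 N. Pads are 19 mm wide; open, the fingers measure 117 mm over their backs; the gripper's body (75 mm by 190 mm) begins 51 mm behind the grasp point.
Start: joints at [1.274, 0.332, -0.065, 1.46, 0.022, 1.35, -0.088], TCP at [0.169, -0.602, 0.245] pointing down, gripper open.
Joint ranges: [-2.6, 2.6], [-0.5, 2.12], [-1.47, 1.34], [0.16, 2.42], [-1.27, 4.41], [0.06, 2.06], [-2.6, 2.6]. Speed limits (rad/s): [2.22, 2.22, 2.79, 2.79, 3.14, 3.14, 3.14].

INTERFACE

Orientations are given as a unit quaternion [w, x, y, z].
In Python, from plant import robot gives the robot as it stands. Calls block until the motion is done:
- robot.reach(position, orientation): joint-space move of the TCP to a pose.
- robot.movel(position, rate=0.15, rot=None): straight line of the TCP; rot=None keeps the orientation; rate is the mean speed in m/s.
- robot.move_j(angles): joint-space move.
- robot.grip(opening, f_grip=None): finger opening in m; f_grip is the grip in N (None keeps the last); returns when the fingers have stopped.
- robot.hold(seconds).
- robot.solve_ik(position, orientation): joint angles nearest the present ones, or None.
- robot.get_image(name): name is "scene" or "top" or "wrist"; returns a dict with "color" (480x640x3 uint8, blue, green, red), "range_z" (480x640 float32, m along the optical axis (not along the pixel's ray), 0 where there is no reading), "fx", "fy", "cx", "cy" (pixels), "R" (3x3) and "t" (3): a world point X has camera coordinates R X + t; the wrist camera has in their place "tool_from_camera" (4x4, takes a point from camera to tool coordinates, whose origin is the TCP and whose axes are the flange's). Camera axes: x right, y down, z forward; pixel columns grow to the right and rows downward; lengths in m; the calibration is good to about 2 mm. The wrist camera is an equidistant fisheye: a pixel r from the principal point sees the ray r / f radians off the axis. A picture is of the moment at which its call begins: read the wrist's pose just before it.
A pose or a line that the arm cannot do raises robot.Unreachable and nothing moves.
- robot.close_job(): hands the job in; it is judged then, once.
Readings, each from a call of its own:
- robot.read_t(): time.
- robot.read_joint_pos(): joint angles.
- robot.read_qd(): joint speeds.
- robot.read_tau(): joint torques, N m.
- robot.read_tcp_pos(): TCP position.
- robot.read_orientation(): TCP orientation.
- robot.read_force(): force on the tool from outside, world axes, zero at the start.
- robot.read_moment(): the same for the moment, N m.
- robot.read_opening(): finger opening in m.
- robot.read_gripper_force(): force on a finger pad.
Only numpy, scipy, OpenCV 4.12 (cv2) and the standard library are available. Lean on these libraries where they do the work, as an engineer would, in place of code of your own. Each camera call takes 0.05 s, during which the arm holds its last target. There are 200 camera calls.

## Working session

There is one attempt and no reset: what is moved stays moved. The work goes in short steps, each a Python script; the robot and the scene stay as the last script left them, time stands still between calls to the robot, and variables do not carry over. Pictures are saved under pics/ and viewed, at most 10 in all, crops included, and the job is handed in when it is done.

```bash
mkdir -p pics; ls
python3 - <<'E'
from plant import robot
import cv2,numpy as np
for n in ("top","scene"):
    im=robot.get_image(n); cv2.imwrite(f"pics/{n}0.png",im["color"]); np.savez(f"pics/{n}0.npz",**im)
    print(n,im["fx"],im["cx"],im["cy"],-im["R"].T@im["t"]); print(im["R"])
E
```

```text
pics
top 564.8491043017622 326.48522466293196 242.2457992172283 [0.3249372  0.03710289 1.24460573]
[[-0.02677102 -0.99959702  0.00943955]
 [-0.98281346  0.02459381 -0.18295588]
 [ 0.18265    -0.01417524 -0.98307581]]
scene 566.4940410747097 316.4108956627861 241.71570705654574 [ 1.00998977 -0.80758873  0.77387131]
[[ 0.87435488  0.48519904  0.00924309]
 [ 0.29610054 -0.51830528 -0.80229926]
 [-0.38448409  0.70423116 -0.59685045]]
```

View pics/top0.png

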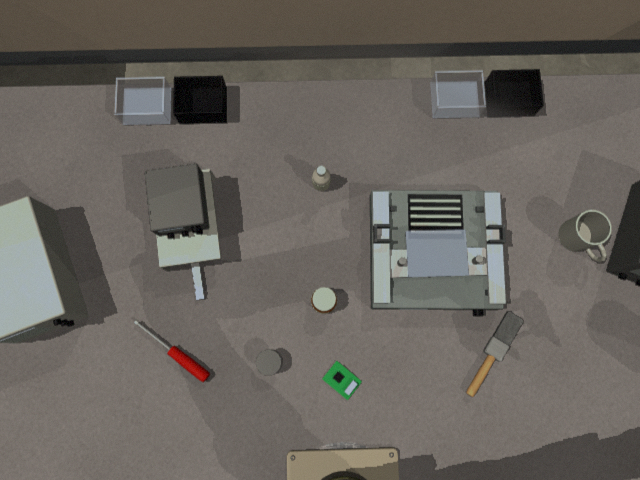

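View pics/scene0.png

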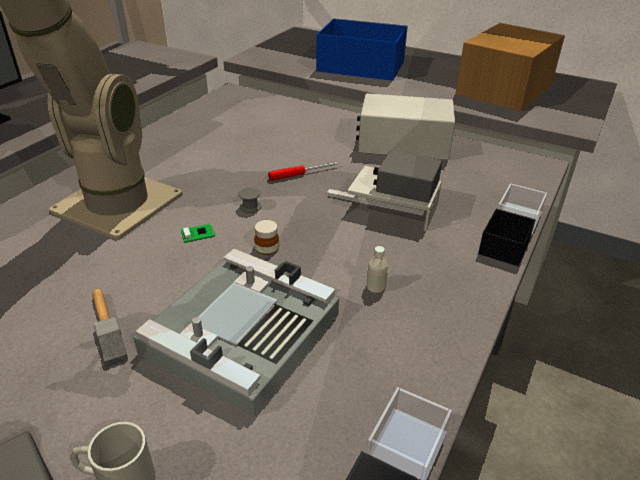

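The top view has the heater at about (437,250) with its posts at (402,262) and (479,260), and the keepers at (382,233) and (494,233). The bar's end is at (200,298), the jar at (324,300), the bottle at (321,178) and the riser at (188,215). The scene view agrees.

```bash
cat > h.py <<'E'
import numpy as np,cv2
def cloud(im):
    v,u=np.mgrid[:480,:640]; z=im["range_z"]
    P=np.stack([(u-im["cx"])/im["fx"]*z,(v-im["cy"])/im["fy"]*z,z],-1)
    W=(P-im["t"])@im["R"]; W[z==0]=np.nan; return W
def onplane(im,u,v,h):
    d=im["R"].T@np.array([(u-im["cx"])/im["fx"],(v-im["cy"])/im["fy"],1]); c=-im["R"].T@im["t"]
    return c+d*(h-c[2])/d[2]
E
python3 - <<'E'
from h import *
im=dict(np.load("pics/top0.npz")); W=cloud(im)
print("bench z",np.nanmedian(W[330:440,400:450,2]))
def box(u0,v0,u1,v1,lo,hi):
    S=W[v0:v1,u0:u1].reshape(-1,3); S=S[(S[:,2]>lo)&(S[:,2]<hi)]; return S
def rect(S): 
    r=cv2.minAreaRect((S[:,:2]*1000).astype(np.float32)); return len(S),np.round(r[0],1),np.round(r[1],1),round(r[2],2)
print("rails L",rect(box(365,185,392,312,.058,.068)))
print("rails R",rect(box(483,185,510,312,.058,.068)))
print("heater",rect(box(360,180,515,320,.035,.07)))
for n,b in dict(pl=(392,250,412,275),pr=(469,250,489,275)).items():
    S=box(*b,.078,.095); print(n,len(S),S.mean(0).round(4))
for n,b in dict(kl=(368,222,395,248),kr=(482,222,508,248)).items():
    S=box(*b,.078,.093); print(n,rect(S),S.mean(0).round(4))
print("jar",rect(box(305,280,345,320,.05,.07)));print("flux",rect(box(305,160,335,195,.05,.11)))
print("supply",rect(box(140,160,225,270,.115,.14)));print("shelf",rect(box(140,160,225,270,.05,.08)))
S=box(188,265,212,305,.006,.02);print("bar",rect(S))
for uv in [(191,266),(200,265),(195,299),(204,298)]: print(uv,onplane(im,*uv,.012).round(4),W[uv[1],uv[0]].round(4))
big=cv2.resize(im["color"][150:320,140:520],None,fx=2.1,fy=2.1,interpolation=cv2.INTER_CUBIC)
cv2.imwrite("pics/crop.png",np.clip(big*1.3,0,255).astype(np.uint8))
E
```

```text
bench z -0.00032875977541395925
rails L (1581, array([533.8, -95.6]), array([ 34.4, 238.8]), 88.02)
rails R (1627, array([ 525.6, -337.2]), array([ 37. , 239.4]), 88.3)
heater (15081, array([ 523.7, -216.7]), array([281.6, 273.6]), 87.84)
pl 46 [ 0.4966 -0.135   0.0872]
pr 51 [ 0.4972 -0.2944  0.0865]
kl (153, array([557.7, -95.6]), array([39. , 33.7]), 0.53) [ 0.5577 -0.0929  0.0841]
kr (153, array([ 550.4, -337.9]), array([36.1, 38.4]), 89.26) [ 0.5502 -0.3417  0.0837]
jar (438, array([424.9,  28.7]), array([48.5, 48.2]), 10.07)
flux (272, array([689.8,  29.1]), array([32.5, 37.5]), 1.47)
supply (3445, array([629. , 329.2]), array([142.6, 110.9]), 7.4)
shelf (2431, array([605.7, 321.4]), array([199.8, 131.2]), 7.19)
bar (306, array([471.8, 300.8]), array([42.4, 76.4]), 85.18)
(191, 266) [0.5083 0.3184 0.012 ] [0.5087 0.319  0.0095]
(200, 265) [0.51   0.2987 0.012 ] [ 0.512   0.3014 -0.0009]
(195, 299) [0.4356 0.3085 0.012 ] [ 0.437   0.3118 -0.003 ]
(204, 298) [0.4373 0.289  0.012 ] [0.4375 0.2894 0.0099]
```

View pics/crop.png

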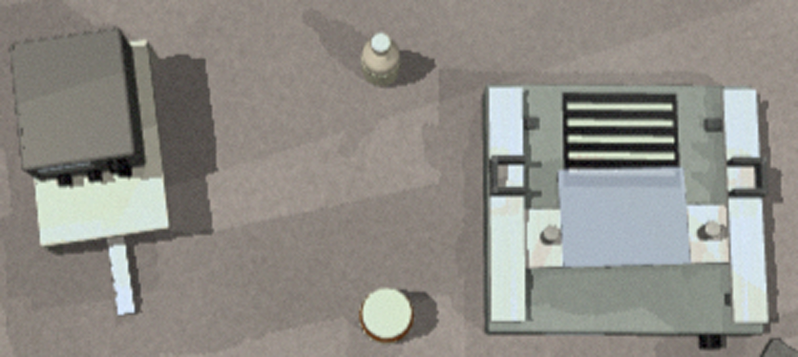

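The crop shows both shoes, the posts standing clear of the pane, and the bar's free end well out from under the riser. The measurements fit the given sizes: heater origin (0.529, -0.2165) with yaw -1.95°, posts at heater x of about -35 (left) and -29 (right), and bar end at (0.4365, 0.299) with yaw of about 7.5°.

```bash
cat >> h.py <<'E'
from plant import robot
from scipy.spatial.transform import Rotation as Ro
HO=np.array([.5293,-.2165]); HY=np.radians(-1.95)
def H(x,y,z): # heater mm -> world, z world m
    c,s=np.cos(HY),np.sin(HY); x,y=x/1000,y/1000
    return [HO[0]+c*x-s*y,HO[1]+s*x+c*y,z]
def toH(p):
    d=np.array(p[:2])-HO;c,s=np.cos(HY),np.sin(HY); return np.array([c*d[0]+s*d[1],-s*d[0]+c*d[1]])*1000
def down(yaw): # tool y axis lies along world yaw-90deg
    q=(Ro.from_euler('z',yaw)*Ro.from_euler('x',np.pi)).as_quat(); return [q[3],*q[:3]]
def yaws(base,p): # pick the half turn with most central last joint
    best=None
    for k in (-1,0,1):
        j=robot.solve_ik(p,down(base+k*np.pi))
        if j is not None and (best is None or abs(j[6])<abs(best[1][6])): best=(base+k*np.pi,j)
    return best
def hx(axis=True):
    f=np.array(robot.read_force()); a=H(1000,0,0); a=np.array([np.cos(HY),np.sin(HY)])
    return float(f[:2]@a)
E
python3 - <<'E'
from h import *
print(robot.read_orientation(),robot.read_t())
b=yaws(HY+np.pi/2,H(-72,80,.15)); print(b)
for p in (H(-72,-80,.09),H(30,80,.09),H(30,-80,.09),H(25,0,.095)): print(np.round(yaws(b[0],p)[1],2))
for p in ([.461,.302,.025],[.48,.12,.025],[.584,.13,.03],[.584,.13,.2]):
    y=yaws(np.radians(7.5),p); print(y and np.round(y[0],2),y and np.round(y[1],2))
robot.grip(0.0,20)
robot.reach(H(-72,80,.15),down(b[0])); robot.movel(H(-72,80,.09),.2)
print(robot.read_t(),hx(),robot.read_opening())
robot.movel(H(-50,80,.09),.06); print(robot.read_t(),hx(),toH(robot.read_tcp_pos()))
E
```

```text
[-6.17994171e-04  9.90645939e-01  1.36455950e-01 -1.22672885e-04] 0.1
(np.float64(1.536762406381007), array([ 0.7942083 ,  0.14214637, -0.6416638 ,  1.92499158,  0.09508099,
        1.10427368,  0.08049514]))
[ 0.93  0.34 -0.51  1.83  0.19  1.02  0.31]
[ 0.68  0.44 -0.64  1.73  0.3   1.06 -0.09]
[ 0.83  0.53 -0.53  1.59  0.29  1.11  0.19]
[ 0.78  0.46 -0.6   1.68  0.29  1.09  0.05]
3.27 [ 0.24  0.75 -1.17  1.83  0.77  1.11  0.5 ]
3.27 [ 0.45  0.46 -0.9   1.98  0.45  0.92  1.02]
3.27 [ 0.46  0.73 -1.01  1.7   0.68  1.11  0.94]
3.27 [ 0.51  0.52 -1.08  1.55  0.46  1.35  1.09]
4.0917 0.692460941774116 0.0003349143596681443
4.6083 0.3996048405798806 [-49.54520562  80.22361391]
```

```bash
python3 - <<'E'
from h import *
import cv2
im=robot.get_image("top"); cv2.imwrite("pics/t1.png",cv2.resize(im["color"][150:350,340:540],None,fx=3,fy=3))
im=robot.get_image("wrist"); cv2.imwrite("pics/w1.png",im["color"]); print(im["tool_from_camera"],im["fx"],im["cx"],im["cy"])
x=-50
for i in range(3):
    x+=4; robot.movel(H(x,80,.09),.05); print(robot.read_t(),hx(),toH(robot.read_tcp_pos()))
E
python3 -c "
import cv2,numpy as np
a=cv2.imread('pics/t1.png');b=cv2.imread('pics/w1.png')
cv2.imwrite('pics/c1.png',np.hstack([cv2.resize(a,(400,400)),cv2.resize(b,(400,300))[:,:] if 0 else cv2.resize(b,(400,400))]))"
```

```text
[[ 1.16514494e-03 -9.69607762e-01 -2.44661868e-01  6.85539979e-02]
 [ 9.99999193e-01  1.25349228e-03 -2.05393045e-04 -8.79792363e-04]
 [ 5.05832453e-04 -2.44661431e-01  9.69608441e-01 -1.40155471e-01]
 [ 0.00000000e+00  0.00000000e+00  0.00000000e+00  1.00000000e+00]] 371.64829954431775 320.55117174821044 246.62432577923067
4.9583 -0.4240004998509947 [-45.8464799   79.98610024]
5.2083 -0.2825380562045777 [-41.9928464   79.99383328]
5.4583 -0.6008838266625869 [-37.8513194  80.0320735]
```

View pics/c1.png

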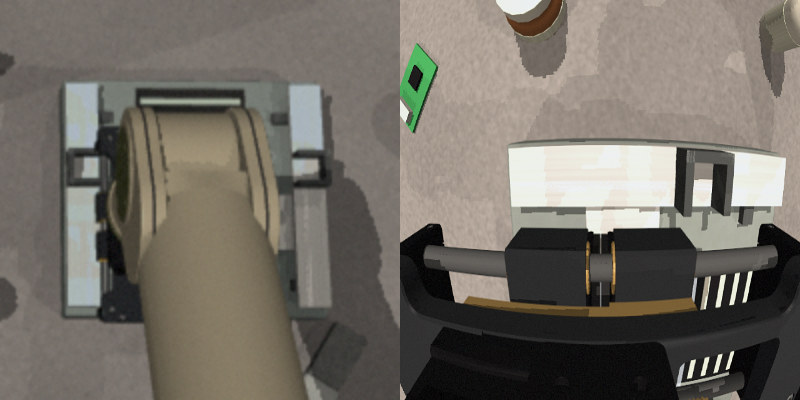

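The wrist view shows the left shoe ahead of the closed fingers, with the post hidden behind them. I'll measure the shoe with wrist depth.

```bash
cat >> h.py <<'E'
def wcloud():
    p=np.array(robot.read_tcp_pos()); q=robot.read_orientation(); im=robot.get_image("wrist")
    v,u=np.mgrid[:480,:640]; a=(u-im["cx"])/im["fx"]; b=(v-im["cy"])/im["fy"]; r=np.hypot(a,b)+1e-9
    z=im["range_z"]; k=np.tan(np.minimum(r,1.45))/r*z
    P=np.stack([a*k,b*k,z],-1).astype(float); T=im["tool_from_camera"]
    W=(P@T[:3,:3].T+T[:3,3])@Ro.from_quat([*q[1:],q[0]]).as_matrix().T+p
    W[z==0]=np.nan; return W,im
def Hc(W):
    d=W[...,:2]-HO;c,s=np.cos(HY),np.sin(HY)
    return np.stack([(c*d[...,0]+s*d[...,1])*1000,(-s*d[...,0]+c*d[...,1])*1000,W[...,2]*1000],-1)
E
python3 - <<'E'
from h import *
W,im=wcloud(); h=Hc(W); f=h.reshape(-1,3)
for lo,hi in ((88,92),(92,96),(96,100)):
    m=(f[:,1]>lo)&(f[:,1]<hi)&(f[:,2]>49)&(f[:,2]<57)&(abs(f[:,0])<110); print(lo,m.sum(),np.nanpercentile(f[m,0],[1,50,99]).round(1) if m.any() else 0)
m=(abs(f[:,0])<130)&(f[:,1]>80)&(f[:,1]<150)&(f[:,2]>60)&(f[:,2]<67);print("rail",f[m].mean(0),f[m].min(0),f[m].max(0))
m=(f[:,0]>-20)&(f[:,0]<60)&(f[:,1]>90)&(f[:,1]<150)&(f[:,2]>80)&(f[:,2]<90);print("keeper",m.sum(),f[m].min(0),f[m].max(0))
E
```

```text
88 645 [-50.5 -28.   89.8]
92 1034 [-50.5 -17.6  90.8]
96 1044 [-50.4 -17.5  90.2]
rail [-18.75298623 123.46223016  62.973193  ] [-120.94998952  105.82425908   60.02112159] [120.47040394 140.6992028   66.98772212]
keeper 3504 [  5.11306452 106.20393674  80.00976726] [ 44.29156116 140.64211686  87.08479855]
```

```bash
cat >> h.py <<'E'
OFF=17.3
def push(side,start,x,fmax=12,step=5):
    """push post on side (+1/-1) from post-x start to x (heater mm)"""
    y=80*side; c=toH(robot.read_tcp_pos())
    if abs(c[1]-y)>20:
        b=min(c[0]-6,start-OFF-5); robot.movel(H(b,c[1],.09),.15); robot.movel(H(b,y,.09),.4)
    f0=hx(); fs=[]; g=start-2
    while g<x:
        g=min(g+step,x); robot.movel(H(g-OFF,y,.09),.07); fs.append(round(hx()-f0,1))
        if fs[-1]<-fmax: break
    print(side,g,fs,toH(robot.read_tcp_pos()).round(1),"t",round(robot.read_t(),1)); return fs
E
python3 - <<'E'
from h import *
s=-1; prev={1:-20.5,-1:-29}
for x in (-12,-3,6,15):
    f=push(s,prev[s],x,step=6); prev[s]=x
    if min(f)<-12: break
    s=-s
W,im=wcloud(); f=Hc(W).reshape(-1,3)
m=(f[:,1]>93)&(f[:,1]<100)&(f[:,2]>49)&(f[:,2]<57)&(abs(f[:,0])<110); print(np.nanpercentile(f[m,0],[1,50,99]).round(1))
E
```

```text
-1 -12 [0.3, 0.6, 0.4, -2.0] [-29.6 -80. ] t 7.3
1 -3 [-0.5, -0.0, -0.4, -3.9] [-20.7  80. ] t 9.2
-1 6 [0.5, 0.5, 0.3, -3.5] [-11.6 -80.1] t 11.0
1 15 [-1.0, -0.2, 0.0, -3.9] [-2.6 80.1] t 12.8
[-15.3  20.1  90.7]
```

Run:
```python
from h import *
def shoe():
    W,im=wcloud(); f=Hc(W).reshape(-1,3)
    m=(f[:,1]>93)&(f[:,1]<100)&(f[:,2]>50)&(f[:,2]<56)&(abs(f[:,0])<110); print("left post",np.nanpercentile(f[m,0],1).round(1)+30)
prev={1:15,-1:6}; s=-1
for x in (24,33,41,45):
    f=push(s,prev[s],x,step=6); prev[s]=x
    if min(f)<-12: break
    s=-s
f=push(-1,prev[-1],47.5,step=3)
f=push(1,prev[1],53,fmax=6,step=1); shoe()
f=push(-1,47.5,53,fmax=6,step=1)
f=push(1,48.5,53,fmax=6,step=1); shoe()
```

```text
-1 24 [-1.5, -0.8, -1.2, -4.0] [  6. -80.] t 14.7
1 33 [0.8, 0.7, 1.0, -3.1] [15.4 80.1] t 16.5
-1 41 [-0.7, 0.1, 0.6, -5.3] [ 23.1 -80. ] t 18.3
1 45 [0.2, -0.2, -3.4] [27.4 79.8] t 19.9
-1 47.5 [-0.4, -0.4, -5.6] [ 29.6 -79.8] t 21.5
1 51 [-0.8, -1.5, -2.8, -4.5, -2.8, -1.8, -2.2, -6.3] [33.3 80.2] t 24.3
left post 50.1
-1 51.5 [-0.5, 0.5, -4.6, -5.8, -5.3, -6.1] [ 33.7 -80.4] t 26.6
1 52.5 [0.3, 0.7, 1.2, 0.5, -4.9, -9.7] [33.8 80. ] t 28.9
left post 50.6
```

Run:
```python
from h import *
f=push(-1,50.5,54,fmax=9,step=1)
f=push(1,51.5,54,fmax=8,step=1)
c=toH(robot.read_tcp_pos()); robot.movel(H(c[0]-8,c[1],.09),.15); robot.movel(H(c[0]-30,60,.2),.35)
W,im=wcloud(); h=Hc(W).reshape(-1,3)
import cv2; cv2.imwrite("pics/w2.png",im["color"])
for n,y in (("L",80),("R",-80)):
    m=(abs(h[:,1]-y)<14)&(h[:,2]>78)&(h[:,2]<92)&(h[:,0]>20)&(h[:,0]<90); print(n,m.sum(),h[m].mean(0) if m.any() else 0, h[m].min(0) if m.any() else 0,h[m].max(0) if m.any() else 0)
print(robot.read_t())
```

```text
-1 53.5 [0.0, -0.0, -3.4, -7.5, -12.6] [ 34.2 -80. ] t 31.0
1 52.5 [-0.5, -4.0, -9.7] [33.8 78.9] t 32.6
L 424 [48.80252206 80.89307927 86.97623855] [41.55128479 72.02848825 78.03705876] [56.79826236 88.18142407 89.6753997 ]
R 0 0 0 0
33.3333
```

View pics/w2.png

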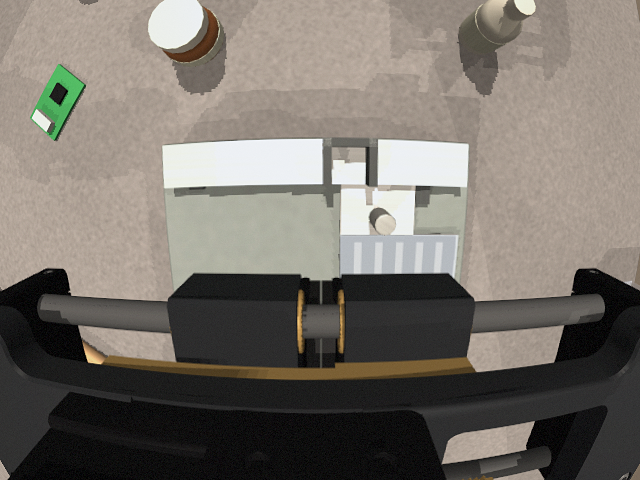

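The wrist view has the left post at about (385,220) against the stop, with the pane clear of the fingers. Both ends met stiff resistance at the same x. Next I drag the bar out.

Run:
```python
from h import *
a=np.radians(7.5); e=np.array([.4365,.2988]); g=e+.025*np.array([np.cos(a),np.sin(a)])
robot.reach([*g,.10],down(a)); robot.grip(.045,40); robot.movel([*g,.025],.2); 
robot.grip(0.0,40); print("open",robot.read_opening(),robot.read_gripper_force(),robot.read_t())
d=np.array([np.sin(a),-np.cos(a)])*.18
robot.movel([*(g+d),.025],.13); print("open",robot.read_opening(),robot.read_force(),robot.read_t())
robot.grip(.045); robot.movel([*(g+d),.14],.3)
W,im=wcloud(); cv2.imwrite("pics/w3.png",im["color"]); np.save("pics/w3.npy",W)
f=W.reshape(-1,3); c=g+d
near=(f[:,0]>c[0]-.06)&(f[:,0]<c[0]+.3)&(abs(f[:,1]-c[1]-.013)<.1)
for n,lo,hi in (("block",.028,.042),("bar",.007,.016)):
    S=f[near&(f[:,2]>lo)&(f[:,2]<hi)]; r=cv2.minAreaRect((S[:,:2]*1000).astype(np.float32)); print(n,len(S),r,S.mean(0))
print(robot.read_t(),c)
```

```text
open 0.01732608451238903 39.864580035209656 37.5
open 0.01717390154240909 [ 1.208534   -2.47455879  3.69794122] 39.0333
block 1541 ((626.9631958007812, 102.89366912841797), (43.459957122802734, 157.57611083984375), 50.56499099731445) [0.59310405 0.12831095 0.03580149]
bar 5632 ((563.639404296875, 83.55509185791016), (243.82461547851562, 124.95183563232422), 8.415487289428711) [0.55955817 0.13280158 0.01193581]
40.3917 [0.48478084 0.12360308]
```

View pics/w3.png

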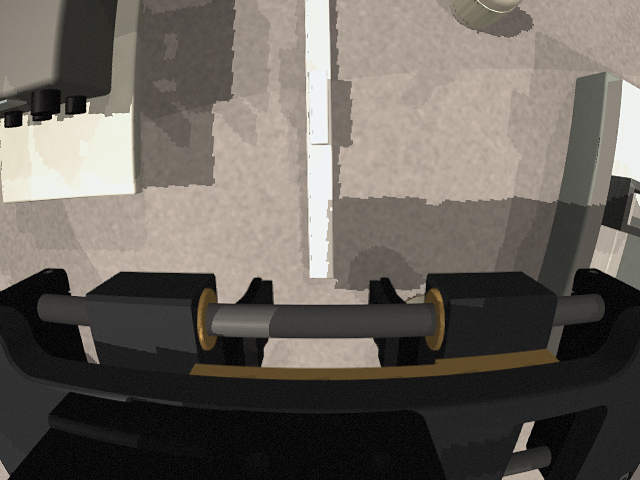

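The bar lies in the open. The grip block is at pixels (318, 70–145) and the near end at row 278.

Run:
```python
from h import *
W=np.load("pics/w3.npy")[:275,298:345].reshape(-1,3)
for n,lo,hi in (("block",.030,.042),("bar",.007,.016)):
    S=W[(W[:,2]>lo)&(W[:,2]<hi)]; r=cv2.minAreaRect((S[:,:2]*1000).astype(np.float32)); print(n,len(S),np.round(r[0],1),np.round(r[1],1),round(r[2],2),S.mean(0).round(4),np.median(S[:,2]))
p=[.58,.14,.2]
t=H(25,0,.16)
for base in (np.radians(7.5),):
    for k in (0,1,-1):
        j=robot.solve_ik(p,down(base+k*np.pi)); print("pick",k,j is not None and np.round(j,2))
for k in (-.5,.5,-1.5,1.5):
    j=robot.solve_ik(t,down(HY+k*np.pi)); print("place",k,j is not None and np.round(j,2))
```

```text
block 1357 [582.2 140.1] [49.7 12.2] 9.47 [0.5817 0.1399 0.036 ] 0.03597721688097201
bar 5345 [565.  137.5] [210.1  18.8] 8.5 [0.5594 0.1365 0.012 ] 0.011982307057501446
pick 0 [ 0.27  0.39 -0.74  1.57  0.27  1.29 -1.95]
pick 1 [ 0.58  0.61 -1.24  1.55  0.58  1.4   0.99]
pick -1 [ 0.58  0.61 -1.24  1.55  0.58  1.4   0.99]
place -0.5 [-0.44  0.46  0.95  1.69 -0.4   1.2  -2.56]
place 0.5 [ 0.86  0.42 -0.71  1.62  0.29  1.21  0.06]
place -1.5 [ 0.86  0.42 -0.71  1.62  0.29  1.21  0.06]
place 1.5 [-0.44  0.46  0.95  1.69 -0.4   1.2  -2.56]
```

Run:
```python
from h import *
a=np.radians(8.5)
robot.movel([.5822,.1401,.11],.3,rot=down(a)); robot.movel([.5822,.1401,.0365],.2)
robot.grip(0.0,40); print("open",robot.read_opening(),robot.read_gripper_force(),robot.read_t())
robot.movel([.5822,.1401,.2],.3)
yaw=HY+np.pi/2
robot.reach(H(24.7,1.5,.18),down(yaw)); print(robot.read_opening(),robot.read_t(),toH(robot.read_tcp_pos()))
W,im=wcloud(); cv2.imwrite("pics/w4.png",im["color"]); h=Hc(W); np.save("pics/w4.npy",h); f=h.reshape(-1,3)
m=(f[:,0]>-20)&(f[:,0]<70)&(f[:,1]>98)&(f[:,1]<150)&(f[:,2]>80)&(f[:,2]<90); print("keeper",m.sum(),f[m].min(0),f[m].max(0))
for lo,hi in ((60,80),(80,100),(100,130)):
    m=(abs(f[:,0]-25)<40)&(f[:,1]>lo)&(f[:,1]<hi)&(f[:,2]>138)&(f[:,2]<165); print("bar",lo,m.sum(),f[m].min(0).round(1) if m.any() else 0,f[m].max(0).round(1) if m.any() else 0)
```

```text
open 0.01170027558840099 39.997122692875564 42.0667
0.011655684388472283 44.4667 [24.76031738  2.47853322]
keeper 973 [  5.58297024 106.18786392  80.04992119] [ 43.43629132 141.04783004  87.23565841]
bar 60 1814 [ 14.6  60.2 152.3] [ 32.4  80.  157.1]
bar 80 1815 [ 14.6  80.2 152.8] [ 32.8 100.  157.1]
bar 100 2523 [ 14.5 100.  152.5] [ 32.8 130.  157.4]
```

View pics/w4.png

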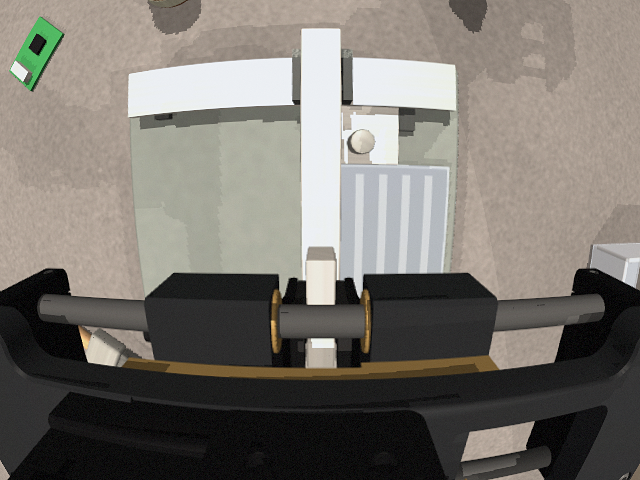

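The bar lies along the keeper line, with its end at (320,30) over the left keeper at (322,75). Its x centre is 23.6 against the keeper's 24.5, so I'll shift it +0.8 mm, check its y, and lower it.

Run:
```python
from h import *
f=np.load("pics/w4.npy").reshape(-1,3)
m=(abs(f[:,0]-24)<7)&(f[:,1]>100)&(f[:,2]>140)&(f[:,2]<165); ye=np.percentile(f[m,1],99); print("bar end y",ye)
yo=2.3-(ye-125)  # heater y offset seen by wrist camera minus bar offset
c=toH(robot.read_tcp_pos()); t=(c[0]+.8,c[1]+float(np.clip(yo,-5,5))); print(c,t)
robot.movel(H(*t,.13),.2)
f0=robot.read_force()[2]
for z in (.115,.107,.1035,.102,.1005,.0995):
    robot.movel(H(*t,z),.08); d=robot.read_force()-np.array([0,0,f0]); print(z,np.round(d,1))
    if abs(d[2])>8 or np.hypot(d[0],d[1])>12: break
print(robot.read_t(),robot.read_tcp_pos(),toH(robot.read_tcp_pos()))
```

```text
bar end y 129.73369724089204
[24.88429933  2.5462518 ] (np.float64(25.684299330406457), np.float64(0.11255455693990779))
0.115 [-0.2 -0.1 -0.2]
0.107 [-0.7 -0.4 -0.9]
0.1035 [-0.1  0.8  0.2]
0.102 [-0.2 -0.3 -0.3]
0.1005 [ 0.3 -0.1 -0.8]
0.0995 [0.6 0.8 1.7]
46.5 [ 0.55511592 -0.21729122  0.09971413] [25.82789079  0.08768412]
```

Run:
```python
from h import *
robot.grip(.035); c=toH(robot.read_tcp_pos()); robot.movel(H(*c,.2),.2); robot.movel(H(-60,c[1]-10,.26),.3)
W,im=wcloud(); cv2.imwrite("pics/w5.png",im["color"]); h=Hc(W); f=h.reshape(-1,3)
for lo,hi in ((-125,-108),(-100,-60),(60,100),(108,125)):
    m=(abs(f[:,0]-25)<10)&(f[:,1]>lo)&(f[:,1]<hi)&(f[:,2]>66)&(f[:,2]<80); print("bar",lo,m.sum(),np.median(f[m],0).round(1) if m.any() else 0)
m=(abs(f[:,0]-25)<12)&(abs(f[:,1])<35)&(f[:,2]>92)&(f[:,2]<105); print("block",m.sum(),f[m].mean(0).round(1) if m.any() else 0)
for y in (80,-80):
    m=(abs(f[:,1]-y)<14)&(f[:,2]>80)&(f[:,2]<92)&(f[:,0]>36)&(f[:,0]<90); print("post",y,m.sum(),f[m].min(0).round(1) if m.any() else 0,f[m].max(0).round(1) if m.any() else 0)
im=robot.get_image("scene"); cv2.imwrite("pics/s5.png",cv2.resize(im["color"][200:440,110:430],None,fx=2.2,fy=2.2)); print(robot.read_t())
```

```text
bar -125 0 0
bar -100 120 [ 16.4 -69.   74.1]
bar 60 954 [23.2 80.  74.8]
bar 108 388 [ 23.5 116.4  74.9]
block 906 [23.7  3.8 98.4]
post 80 268 [41.5 72.4 80. ] [56.6 87.4 90. ]
post -80 0 0 0
48.475
```

View pics/s5.png

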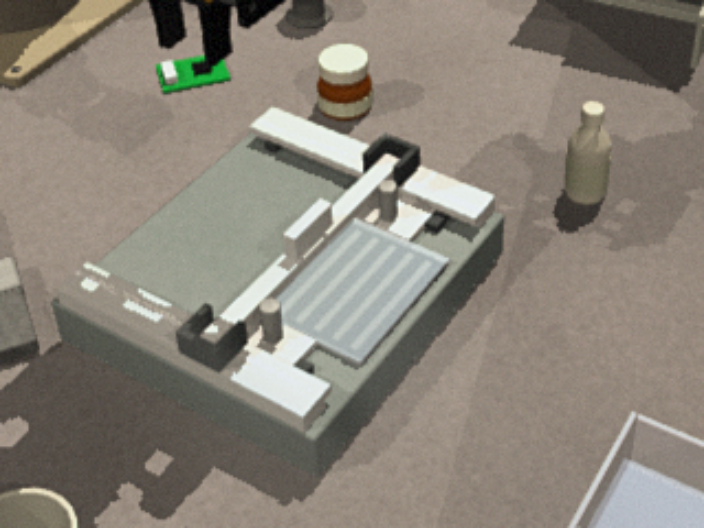

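The bar sits in both keepers with its block up, and the bottle and jar are undisturbed. One last check of the right post and the bar's right end from the scene camera, then I hand it in.

Run:
```python
from h import *
im=robot.get_image("scene"); f=Hc(cloud(im)).reshape(-1,3)
for y in (80,-80):
    m=(abs(f[:,1]-y)<14)&(f[:,2]>78)&(f[:,2]<92)&(f[:,0]>38)&(f[:,0]<70); print("post",y,m.sum(),f[m].mean(0).round(1),f[m].max(0).round(1))
for y in (-90,-60,60,90):
    m=(abs(f[:,1]-y)<10)&(abs(f[:,0]-25)<7)&(f[:,2]>66)&(f[:,2]<84); print("bar",y,m.sum(),np.median(f[m],0).round(1))
p=np.mean([0]);
```

```text
post 80 74 [52.6 74.9 85.5] [59.5 83.9 91.8]
post -80 92 [ 52.8 -84.6  86.2] [ 59.9 -76.6  91.6]
bar -90 72 [ 25.  -90.4  76. ]
bar -60 67 [ 25.  -59.5  76.1]
bar 60 56 [25.  60.5 76.2]
bar 90 51 [25.1 89.7 76.2]
```

Both posts are at equal x, and the bar is level and seated.

```bash
python3 -c "
from plant import robot
print(robot.close_job())"
```

```text
the job is handed in; nothing more can be done
None
```

The job is handed in at about 49 s: the shield is home against both stops, the lock bar lies grip block up in both keepers and is released, and the bottle and jar were not touched.

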